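Shut the till drawer and throw its lock lever

ROBOT

A 7-joint arm with a two-finger parallel gripper is mounted at the origin on the work surface. World frame = base frame: x ahead of the robot, y to its left, z up, the work surface at z = 0. Lengths are in m, angles in rad, forces in N, time in s.
With the tool pointing down it reaches from about 0.425 to 0.925 m from the base axis. Payload 6.8 kg.
Tool frame: the origin (TCP) lies at the centre of the arm's flange, where the gripper is bolted on; the fingertips stand 173 mm ahead of it and the grasp point (between the pads) lies 155 mm ahead of it (r.hold_point_z is the distance from the TCP to the grasp point, in m); z points along the fingers, x is the direction in which the jaws open and shut, and the axes are right-handed (so a half turn about z gives the same grasp; the last joint's range is limited). The gripper opens to 85 mm and grips with 20 to 120 N. Pads are 22 mm wide; open, the fingers measure 114 mm over their backs; the gripper's body (76 mm by 85 mm) begins 54 mm behind the grasp point. The pads swing forward as they close: fully open they stand 13 mm farther back than shut.
Start: joints at [-1.424, 0.477, 0.022, 1.555, -0.011, 1.109, -0.083], TCP at [0.17, 0.653, 0.405] pointing down, gripper open.
Joint ranges: [-2.96, 2.96], [-0.34, 2.1], [-1.41, 1.46], [0.24, 2.44], [-1.37, 4.51], [0.17, 1.92], [-2.96, 2.96]. Speed limits (rad/s): [2.39, 2.39, 3.14, 3.14, 3.14, 3.14, 3.14].

INTERFACE

Orientations are given as a rotation vector (axis times angle).
In Python, from bench import r gives the robot as it stands.
- The arm moves only by the tool apply_moves, never from a script. Its arguments are lists of equal length, an entry for each row: "dp": the shift along the tool's x, y, z scaled (see below), a list of three; "twist": the turn, a rotation vector about the tool's x, y, z scaled (see below), a list of three; "jaw": the closure in counts, from 0 (fully open) to 255 (shut). In form: {"dp": [[x, y, z], ...], "twist": [[rx, ry, rz], ...], "jaw": [jaw, ...]}. A call has 1 to 20 rows; each row shifts and turns the pose as measured when the row begins, along the tool's axes as they then stand; what a row does not reach is not made up. The controller multiplies each number of a shift by 12 cm and each number of a turn by 120 degrees. A row lasts 1/10 s, in which the tool goes at most 50 mm and 8.59 degrees, less where a joint would pass 70% of its speed; a pose out of reach is approached as far as the arm can. A call with a number of a shift or a turn outside -1 to 1 is refused whole. A call with a gripper value outside its range is refused whole. The fingers move at their own pace and stop on an object; "grip_force" is the grip in N (left out, the last holds). Time passes only in rows, so rows that do not move let the fingers close. It gives the time, the measured TCP pose, the force and the opening at its end, in the units of the state.
- r.get_obs(): the state, without advancing time (a new reading comes with each control period).
- r.grab_frame(name): name is "side" or "top"; returns a dict with "color" (384x512x3 uint8, red, green, blue), "z_map" (384x512 float32, m along the optical axis (not along the pixel's ray), 0 where there is no reading), "intrinsics" (3x3 intrinsics, pixels), "dist_coeffs" ([k1, k2, p1, p2, k3] as OpenCV has them; the pictures are not rectified), "R" (3x3) and "t" (3): a world point X has camera coordinates R X + t. Camera axes: x right, y down, z forward; pixel columns grow to the right and rows downward; lengths in m; the calibration is good to about 2 mm. A picture is of the moment at which its call begins.
- r.hand_in(): hands the job in, once; it reports no verdict.
The state is a dict: "clock": time; "joints": joint angles; "qvel": joint speeds; "tau": joint torques, N m; "tcp_pos": TCP position; "orientation": TCP orientation; "contact_force": force on the tool from outside, world axes, zero at the start; "moment": the same for the moment, N m; "grip_width": finger opening in m.
Only numpy, scipy, OpenCV 4.12 (cv2) and the standard library are available. Lean on these libraries where they do the work, as an engineer would, in place of code of your own. Each camera call takes 0.05 s, during which the arm holds its last target.

TASK

The stall is closing: with the tips or the outside of the fingers, push the open cash drawer of the grey till fully shut, and then flip the long lock lever on top of the till over past its centre so that it snaps into its other position, leaving both so. Only push: do not take the lever between the fingers, and do not pick up or disturb anything standing around, nor move the short lever on the receipt printer.

Things in the scene. Friction and masses are not known exactly. Their poses are not given: they have to be found in the camera images.
- till: grey cash till, fixed to the table: a steel box 200 (x, front to back) x 270 (y) x 90 mm high. Origin: centre of its underside on the table; its x axis points level from the drawer side to the back, so the drawer side faces the robot; z up. The lock lever stands on its top.
- drawer_face (a point): centre of the outer face of the till's drawer front, a flat upright plate 266 mm wide, 76 mm tall (7 to 83 mm above the table), 12 mm thick, without a handle; the point is 45 mm above the table. Axes as the till's: pushing along +x shuts the drawer. Fully shut the face stands 112 mm in front of the till's origin (its back touches the till's shell).
- drawer (a joint): how far the drawer stands out, m: 0 fully shut against a stop, about 0.04 to 0.07 at the start. It slides with about 2 N of friction and stays where it is left.
- lock_base: steel foot of the lock lever, 60 x 44 mm, 32 mm high with its two cheeks, fixed on the till's top, at a place and yaw that vary. Origin: centre of its underside, 90 mm above the table. Its x axis is the level direction in which the lever has to be thrown; y is parallel to the hinge.
- lock_base_pivot (a point): hinge axis of the lock lever, 22 mm above the underside of its foot (112 mm above the table).
- lock_lever_tip (a point): centre of the black ball knob (22 mm diameter) at the end of the lock lever, 75 mm from the hinge axis on a steel shaft 12 mm thick. At the start the lever leans 0.6 rad off vertical to -x of its foot (knob 42 mm to that side of the hinge, 174 mm above the table); upright the knob is 187 mm above the table.
- lock_lever_mid (a point): point on the axis of the lock lever's shaft, 52 mm from the hinge axis.
- lock_lever (a joint): angle of the lock lever, rad: 0 unlocked (leaning to -x of its foot), 0.6 upright, 1.2 locked (leaning as far to +x). An over-centre spring drives it away from upright to whichever end is nearer, so it snaps over by itself once past 0.6; starting it takes about 3.5 N at the knob, falling to nothing at the centre.
- printer: white receipt printer, fixed, 170 x 140 x 100 mm, left or right of the till. Origin: centre of its underside. It is not part of the job.
- printer_lever (a joint): angle of the short black lever (32 mm long) on top of the printer, rad: starts at 0 and must stay there; it swings to 1.0 if pushed and stays where it is left.
- scale: flat grey parcel scale with a steel plate, fixed, 170 x 150 x 55 mm, on the other side of the till from the printer. Origin: centre of its underside. Not part of the job.
- coin_tube: upright paper-wrapped coin roll, 28 mm diameter, 60 mm tall, standing on the table in front of and beside the till, left of the drawer. Loose; to be left alone. Origin: centre of its underside.
- stamp: small rubber stamp, foot 50 x 24 mm, 40 mm tall with a turned wooden grip, standing on top of the till near its far right corner. Loose; to be left alone. Origin: centre of its underside.
- tape_roll: roll of clear tape lying flat on the table, 90 mm outside diameter, 24 mm high. Loose; to be left alone. Origin: centre of its underside.
- stapler: black stapler lying on the table, 130 x 32 x 40 mm. Loose; to be left alone. Origin: centre of its underside.
- kit_box: flat cardboard model kit box on the table, 130 x 190 x 40 mm. Loose; to be left alone. Origin: centre of its underside.
- card_reader: black card reader lying on the table in front of the till, 140 x 70 x 22 mm. Loose; to be left alone. Origin: centre of its underside.
- pen_mug: white mug on the table, 76 mm across, 90 mm tall. Loose; to be left alone. Origin: centre of its underside.
Mind the look-alikes: they are no part of the job. There is more than one size of the printer; the one meant has the size given above.

How it is judged:
On the way, in this order (a step that is already met when the one before it is completed fails the run):
1. the drawer is pushed fully shut (within 5 mm), the lock lever still in its first position (value of joint drawer below 0.005 m and value of joint lock_lever below 0.4 rad), for 0.2 s.
2. the lock lever has snapped over to its other position (within 0.1 rad) (value of joint lock_lever above 1.1 rad), for 0.2 s.
At the end, for the whole second after the job is handed in: The drawer is shut to within 5 mm, the lock lever lies in its locked position to within 0.1 rad (above 1.1), and the printer's short lever is still at its start (below 0.15 rad) (value of joint drawer below 0.005 m and value of joint lock_lever above 1.1 rad and value of joint printer_lever below 0.15 rad); the robot touches nothing.
It fails at once if the lock lever was taken between the fingers (distance between the grasp point and lock_lever_tip below 0.01 m or distance between the grasp point and lock_lever_mid below 0.01 m).
It fails at once if the lock lever was thrown while the drawer stood open (value of joint drawer above 0.01 m and value of joint lock_lever above 0.7 rad).
It fails at once if the printer's short lever was moved (value of joint printer_lever above 0.3 rad).
It fails at once if a thing standing around was lifted or shifted by more than 20 mm (distance of any of coin_tube, stamp, tape_roll, stapler, kit_box, card_reader, pen_mug from where it was at the start of the episode above 0.02 m).
It also fails if it takes over 35 s, if anything falls off the work surface, if the arm or the gripper's body presses on something with over 40 N, if the wrist force passes 120 N, or if a joint passes its speed limit or range.

## Working session

There is one attempt and no reset: what is moved stays moved. The work goes in short steps, Python scripts to look and compute and a tool call to move; the robot and the scene stay as the last step left them, time stands still between calls to the robot, and variables do not carry over. Pictures are saved under pics/ and viewed, and the job is handed in when it is done.

Besides the shell and the picture viewer there is one more tool, called by a JSON object that holds its "method" and its "body". apply_moves: Moves the arm, as the interface text tells. Shifts and turns lie within -1 to 1; 1 stands for 12 cm of shift or 120 degrees of turn. Its arguments: {"type":"object","properties":{"dp":{"type":"array"},"twist":{"type":"array"},"jaw":{"type":"array"},"grip_force":{"type":"number"}},"required":["dp","twist","jaw"]}

```bash
ls; mkdir -p pics; python3 - <<'E'
from bench import r
import cv2,pickle
o=r.get_obs();print(o)
for n in("side","top"):
    f=r.grab_frame(n);pickle.dump(f,open(n+".pkl","wb"));cv2.imwrite(f"pics/{n}0.png",f["color"][:,:,::-1])
    print(n,f["intrinsics"],f["dist_coeffs"],f["R"],f["t"])
E
```

```text
pics
{'clock': 0.0, 'joints': array([-1.42408468,  0.47776456,  0.02233176,  1.55646668, -0.01151443,
        1.1093157 , -0.08312595]), 'qvel': array([-6.70196661e-04, -2.39762930e-05,  8.45472714e-05, -4.27789279e-04,
        7.61770158e-04,  7.10018778e-04,  4.04784331e-04]), 'tau': array([-1.25519447e-03, -5.96443784e+01,  1.60752799e+00, -2.81207067e+01,
        1.24191359e-02,  9.16570629e-03, -2.52268478e-06]), 'tcp_pos': array([0.17005656, 0.6529288 , 0.40374268]), 'orientation': array([ 2.48474289e+00,  1.92043264e+00, -2.15046835e-03]), 'contact_force': array([ 0.33548599, -0.25755509, -0.04505834]), 'moment': array([-0.02312533,  0.00471007, -0.02567899]), 'grip_width': 0.08528840300161258}
side [[370.72896874   0.         258.28223283]
 [  0.         370.72896874 195.02159449]
 [  0.           0.           1.        ]] [-0.10198579  0.          0.          0.          0.        ] [[-0.91269682 -0.40855794  0.00805811]
 [-0.23189243  0.5015972  -0.83344235]
 [ 0.33646756 -0.76254879 -0.55254766]] [0.54902423 0.16876838 1.48992356]
top [[420.73300859   0.         249.44055377]
 [  0.         420.73300859 189.60927965]
 [  0.           0.           1.        ]] [-0.01307065  0.          0.          0.          0.        ] [[ 0.00253416 -0.99993427 -0.01118211]
 [-0.99143755 -0.0010524  -0.13057748]
 [ 0.13055713  0.01141727 -0.99137505]] [0.12325821 0.55093999 1.41559463]
```

View pics/side0.png

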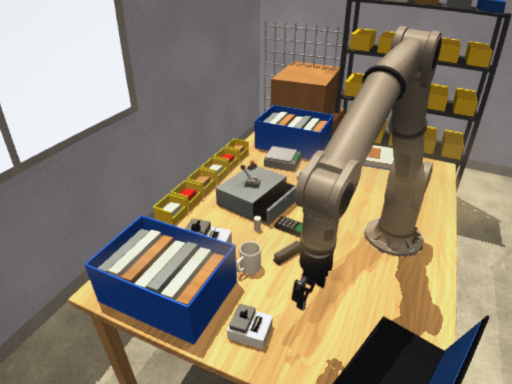

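View pics/top0.png

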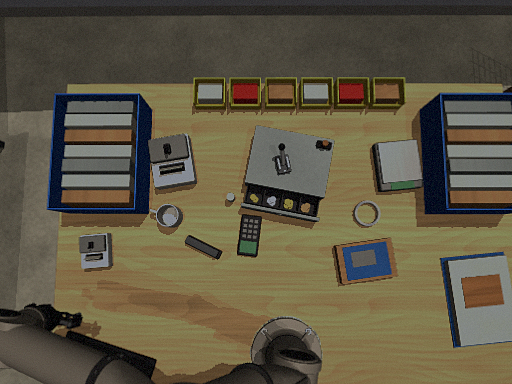

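```bash
cat > h.py <<'E'
import pickle,cv2,numpy as np
def load(n): return pickle.load(open(n+".pkl","rb"))
def ray(f,u,v):
    p=cv2.undistortPoints(np.array([[[u,v]]],float),f["intrinsics"],f["dist_coeffs"])[0,0]
    R,t=f["R"],f["t"]; return -R.T@t, R.T@np.array([p[0],p[1],1.])
def plane(f,u,v,z):
    c,d=ray(f,u,v); return c+d*(z-c[2])/d[2]
def depth(f,u,v):
    c,d=ray(f,u,v); return c+d*f["z_map"][int(round(v)),int(round(u))]
def proj(f,X):
    p,_=cv2.projectPoints(np.array(X,float).reshape(-1,1,3),cv2.Rodrigues(f["R"])[0],f["t"],f["intrinsics"],f["dist_coeffs"]); return p[:,0]
E
python3 - <<'E'
from h import *
t=load("top");s=load("side")
print(ray(t,256,192)[0],ray(s,256,192)[0])
c=t["color"][115:265,220:350,::-1];c=cv2.convertScaleAbs(c,alpha=1.5)
cv2.imwrite("pics/topc.png",cv2.resize(c,None,fx=4,fy=4,interpolation=cv2.INTER_CUBIC)[:600])
c=s["color"][155:245,200:310,::-1]
cv2.imwrite("pics/sidec.png",cv2.resize(c,None,fx=6,fy=6,interpolation=cv2.INTER_CUBIC))
E
```

```text
[0.36109427 0.1076677  1.47670384] [0.03891782 1.27579387 0.9594884 ]
```

View pics/topc.png

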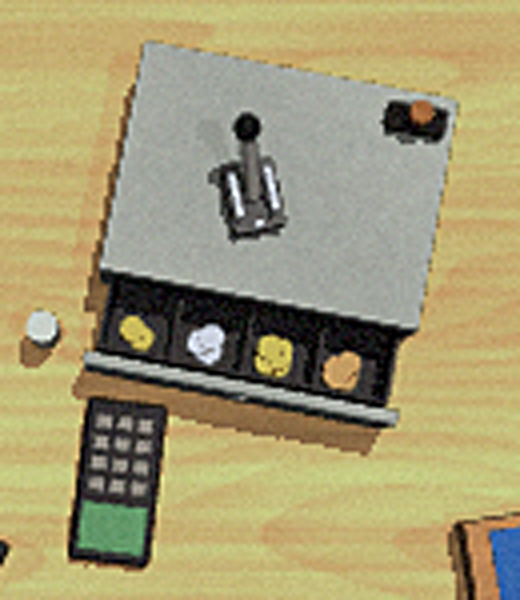

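View pics/sidec.png

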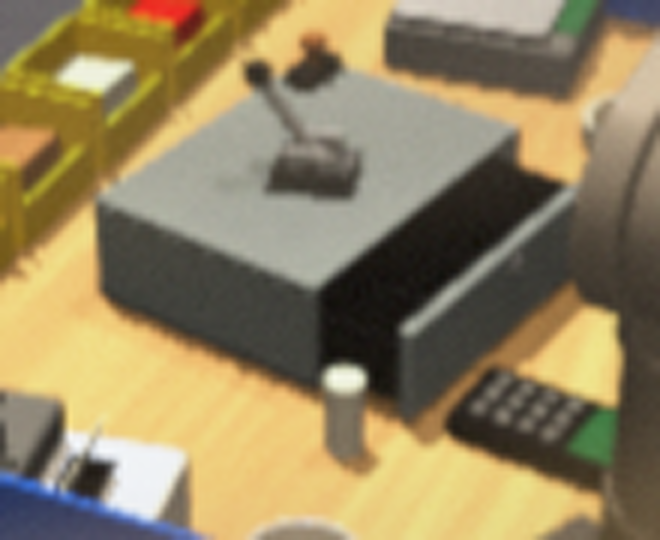

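```bash
python3 - <<'E'
from h import *
t=load("top");s=load("side")
P=lambda x,y,z:plane(t,220+x/4-.4,115+y/4-.4,z)
C={k:P(*v,.09) for k,v in dict(TL=(148,43),TR=(458,102),BR=(415,328),BL=(103,270)).items()}
for k,v in C.items():print(k,v.round(4))
c=sum(C.values())/4
e=(C["TL"]+C["TR"]-C["BL"]-C["BR"])/2; print("ctr",c.round(4),"len",np.linalg.norm(e),"yaw",np.arctan2(e[1],e[0]))
w=(C["TL"]+C["BL"]-C["TR"]-C["BR"])/2;print("w",np.linalg.norm(w),"yaw",np.arctan2(-w[0],w[1]))
for n,v in dict(dl=(85,363,.083),dr=(396,424,.083)).items():
  p=P(*v);print(n,p.round(4))
# knob by mask in both views
for n,f,(u,v) in(("top",t,(281,146)),("side",s,(243,167))):
    g=f["color"][v-8:v+9,u-8:u+9].max(2); print(n);print(g)
ks=P(247,127,.174);print("knob",ks)
for n,v in dict(tube=(42,325,.06),stampC=(416,122,.11)).items():print(n,P(*v).round(4))
for n,v in dict(c1=(90,400),c2=(167,405),c3=(148,567),c4=(70,557)).items():print(n,P(*v,.022).round(4))
for n,v in dict(fTL=(213,172),fTR=(272,158),fBR=(287,225),fBL=(232,238)).items():print(n,P(*v,.1).round(4))
E
```

```text
TL [0.7637 0.0999 0.09  ]
TR [ 0.7124 -0.1614  0.09  ]
BR [ 0.5206 -0.1212  0.09  ]
BL [0.5689 0.1373 0.09  ]
ctr [ 0.6414 -0.0113  0.09  ] len 0.19710184548481974 yaw -0.1981267533616122
w 0.26465940779775654 yaw -0.18931357422523293
dl [0.4918 0.1522 0.083 ]
dr [ 0.4416 -0.1051  0.083 ]
top
[[108 110 110 106 107 109 107 106 114 111 111 108 110 111 108 107 108]
 [114 118 108 114 111 110 110 109 110 111 111 110 109 112 110 112 109]
 [107 118 108 111 108 109 106 111 111 110 109 110 110 107 113 112 110]
 [113 110 113 107 110 112 107 112 109 112 108 114 110 107 109 107 109]
 [108 108 109 109 109 117 115 121 121 117 118 110 113 110 111 110 105]
 [110 112 112 111 108 113 124  62  45  46  94 119 112 111 114 110 116]
 [110 109 107 111 112 120  66  11  12  10  25  74 114 115 112 113 111]
 [101 101 110 109 112  87  11   0  22  28   3  18 126 114 109 114 111]
 [ 99  99 111 111 116  54   0  11  22  18  10  10  92 113 114 105 113]
 [102  98 102 112 114  48   9   9  12  27   3  10  87 115 107 112 108]
 [ 97 102 102 112 114 117   0  14  13   2   9  32 115 113 109 108 109]
 [105  99 100 109 115 120
[... 1233 characters left out ...]
 148 160 152 131 129 124]
 [236 235 234 232 225 210 193 172 160 126 114 127 150 161 167 166 164]
 [234 235 232 221 194 177 175 172 164 145 118 118 137 153 167 169 166]
 [233 224 210 191 175 174 173 169 170 162 140 119 122 143 161 166 167]
 [220 196 179 174 170 168 170 170 171 170 163 135 115 130 147 159 165]
 [190 173 171 171 171 168 168 169 168 170 165 151 114 115 136 151 169]]
knob [0.67081366 0.02205156 0.174     ]
tube [0.5262 0.1895 0.06  ]
stampC [ 0.6903 -0.1223  0.11  ]
c1 [0.4654 0.1496 0.022 ]
c2 [0.4612 0.083  0.022 ]
c3 [0.3227 0.0994 0.022 ]
c4 [0.331  0.1661 0.022 ]
fTL [0.6501 0.0458 0.1   ]
fTR [ 0.662  -0.0034  0.1   ]
fBR [ 0.6053 -0.0153  0.1   ]
fBL [0.5943 0.0303 0.1   ]
```

Candidates in the top picture: the grey till is at (288,160). The long lever has its knob at (282,147). Look-alikes are the printers at (172,160) and (95,250), each with its own short lever, and the grey scale at (398,165). The close crop confirms the till: drawer open towards the robot, knob leaning away from the robot. So the lever must be thrown towards the robot. Card reader is at (249,235), coin roll at (230,197), stamp at (324,145).

{"method": "apply_moves", "body": {"dp": [[-0.23, 0.3, 0], [-0.23, 0.3, 0], [-0.23, 0.3, 0], [-0.23, 0.3, 0], [-0.23, 0.3, 0], [-0.23, 0.3, 0], [-0.23, 0.3, 0]], "twist": [[0, 0, 0], [0, 0, 0], [0, 0, 0], [0, 0, 0], [0, 0, 0], [0, 0, 0], [0, 0, 0]], "jaw": [255, 255, 255, 255, 255, 255, 255]}}

```text
clock: 0.8
tcp_pos: [0.3654, 0.3994, 0.3996]
orientation: [-2.471, -1.939, 0.011]
contact_force: [1.6, -0.2, 0.0]
grip_width: 0.0003
```

{"method": "apply_moves", "body": {"dp": [[-0.33, 0.15, 0], [-0.33, 0.15, 0], [-0.33, 0.15, 0], [-0.33, 0.16, 0], [-0.33, 0.16, 0], [-0.33, 0.16, 0], [-0.33, 0.16, 0], [-0.3, 0.16, 0], [0, 0, 0]], "twist": [[0, 0, 0], [0, 0, 0], [0, 0, 0], [0, 0, 0], [0, 0, 0], [0, 0, 0], [0, 0, 0], [0, 0, 0], [0, 0, 0]], "jaw": [255, 255, 255, 255, 255, 255, 255, 255, 255]}}

```text
clock: 1.7
tcp_pos: [0.4383, 0.0381, 0.3994]
orientation: [2.483, 1.924, -0.012]
contact_force: [-0.0, 1.2, 0.3]
grip_width: -0.0001
```

```bash
cat > st.py <<'E'
from bench import r
import numpy as np,cv2
o=r.get_obs();R=cv2.Rodrigues(np.array(o["orientation"]))[0]
print(o["clock"],o["tcp_pos"].round(4),"\n",R.round(3),o["contact_force"].round(1),o["grip_width"])
print("tip",(o["tcp_pos"]+R[:,2]*.173).round(4))
E
python3 st.py
```

```text
1.7 [0.4383 0.0381 0.3994] 
 [[ 0.249  0.968 -0.006]
 [ 0.968 -0.25  -0.005]
 [-0.007 -0.004 -1.   ]] [-0.   1.2  0.3] -8.679651517898709e-05
tip [0.4374 0.0371 0.2264]
```

{"method": "apply_moves", "body": {"dp": [[0, 0, 0.35], [0, 0, 0.35], [0, 0, 0.35], [0, 0, 0.35], [0, 0, 0]], "twist": [[0, 0, 0], [0, 0, 0], [0, 0, 0], [0, 0, 0], [0, 0, 0]], "jaw": [255, 255, 255, 255, 255]}}

```text
clock: 2.2
tcp_pos: [0.4392, 0.038, 0.228]
orientation: [2.484, 1.92, -0.002]
contact_force: [-0.8, -0.5, -0.2]
grip_width: 0.0002
```

```bash
python3 st.py; python3 - <<'E'
from bench import r
import cv2
for n,(a,b,c,d) in dict(side=(130,260,180,340),top=(90,270,210,370)).items():
    f=r.grab_frame(n);cv2.imwrite(f"pics/{n}1.png",cv2.resize(f["color"][a:b,c:d,::-1],None,fx=3.3,fy=3.3))
E
```

```text
2.2 [0.4392 0.038  0.228 ] 
 [[ 0.252  0.968  0.   ]
 [ 0.968 -0.252 -0.002]
 [-0.002  0.001 -1.   ]] [-0.8 -0.5 -0.2] 0.0002286472060950836
tip [0.4393 0.0376 0.055 ]
```

View pics/side1.png

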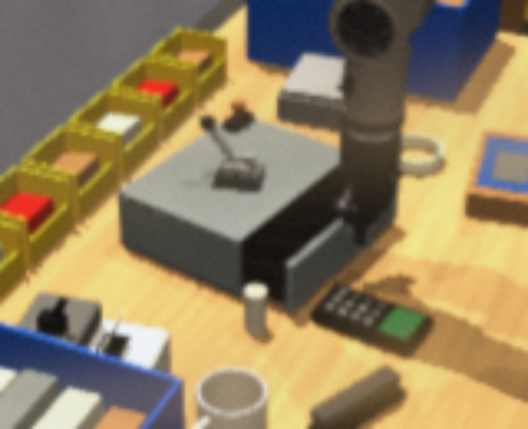

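View pics/top1.png

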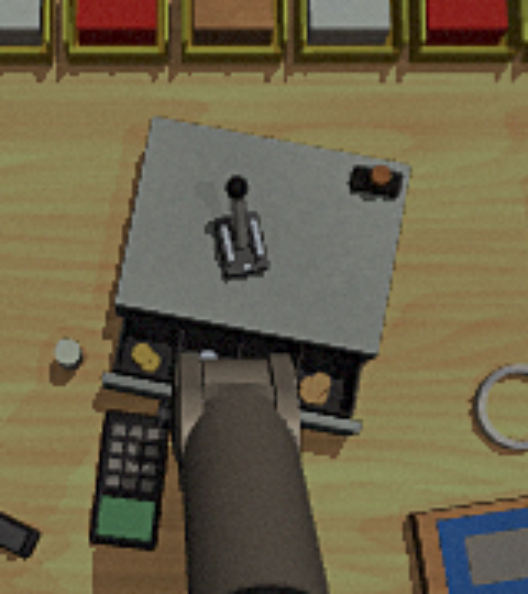

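The fingertips stand in front of the drawer front at about (360,225) in the side crop. They touch nothing, and the reader and coin roll are clear. Now pushing along tool +y.

{"method": "apply_moves", "body": {"dp": [[0, 0.1, 0], [0, 0.1, 0], [0, 0.1, 0], [0, 0.1, 0], [0, 0.1, 0], [0, 0.1, 0]], "twist": [[0, 0, 0], [0, 0, 0], [0, 0, 0], [0, 0, 0], [0, 0, 0], [0, 0, 0]], "jaw": [255, 255, 255, 255, 255, 255]}}

```text
clock: 2.9
tcp_pos: [0.5167, 0.02, 0.2396]
orientation: [2.481, 1.921, 0.022]
contact_force: [-3.0, 2.5, -2.0]
grip_width: -0.0001
```

```bash
python3 st.py
```

```text
2.9 [0.5167 0.02   0.2396] 
 [[ 0.25   0.968  0.013]
 [ 0.968 -0.25   0.005]
 [ 0.008  0.012 -1.   ]] [-3.   2.5 -2. ] -0.00011289776864782394
tip [0.519  0.0208 0.0667]
```

{"method": "apply_moves", "body": {"dp": [[0, 0.04, 0.04], [0, 0.04, 0.02]], "twist": [[0, 0, 0], [0, 0, 0]], "jaw": [255, 255]}}

```text
clock: 3.1
tcp_pos: [0.5233, 0.0189, 0.2318]
orientation: [-2.476, -1.919, -0.005]
contact_force: [-22.4, 7.1, 17.8]
grip_width: 0.0002
```

```bash
python3 st.py
```

```text
3.1 [0.5233 0.0189 0.2318] 
 [[ 0.249  0.968 -0.003]
 [ 0.968 -0.249  0.009]
 [ 0.008 -0.005 -1.   ]] [-22.4   7.1  17.8] 0.0002236463679945023
tip [0.5227 0.0205 0.0588]
```

{"method": "apply_moves", "body": {"dp": [[0, 0.02, 0], [0, 0, 0], [0, 0, 0], [0, 0, 0]], "twist": [[0, 0, 0], [0, 0, 0], [0, 0, 0], [0, 0, 0]], "jaw": [255, 255, 255, 255]}}

```text
clock: 3.5
tcp_pos: [0.5245, 0.0188, 0.2308]
orientation: [-2.469, -1.916, 0.006]
contact_force: [-5.3, 0.8, 2.7]
grip_width: -0.0003
```

{"method": "apply_moves", "body": {"dp": [[0, -0.15, 0], [0, -0.2, 0], [0, 0, -0.35], [0, 0, -0.35], [0, 0, -0.35], [0, 0, -0.35], [0, 0, -0.1]], "twist": [[0, 0, 0], [0, 0, 0], [0, 0, 0], [0, 0, 0], [0, 0, 0], [0, 0, 0], [0, 0, 0]], "jaw": [255, 255, 255, 255, 255, 255, 255]}}

```text
clock: 4.2
tcp_pos: [0.4907, 0.0252, 0.4193]
orientation: [-2.485, -1.918, -0.015]
contact_force: [-0.6, 0.3, 0.4]
grip_width: -0.0
```

```bash
python3 st.py; python3 - <<'E'
from bench import r
import cv2,pickle
for n,(a,b,c,d) in dict(side=(130,260,180,340),top=(90,270,210,370)).items():
    f=r.grab_frame(n);pickle.dump(f,open(n+"2.pkl","wb"));cv2.imwrite(f"pics/{n}2.png",cv2.resize(f["color"][a:b,c:d,::-1],None,fx=3.3,fy=3.3))
E
```

```text
4.2 [0.4907 0.0252 0.4193] 
 [[ 0.253  0.967  0.006]
 [ 0.967 -0.253  0.008]
 [ 0.009  0.003 -1.   ]] [-0.6  0.3  0.4] -9.728653523656322e-06
tip [0.4917 0.0266 0.2464]
```

View pics/side2.png

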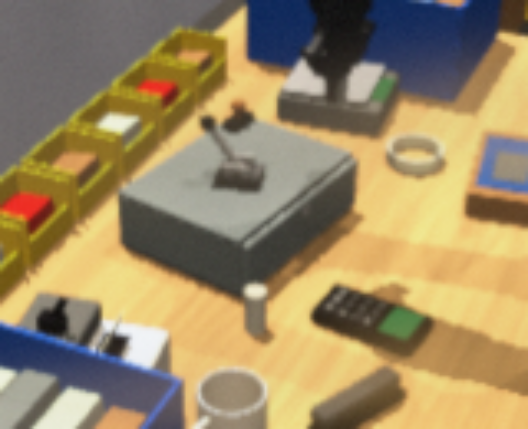

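View pics/top2.png

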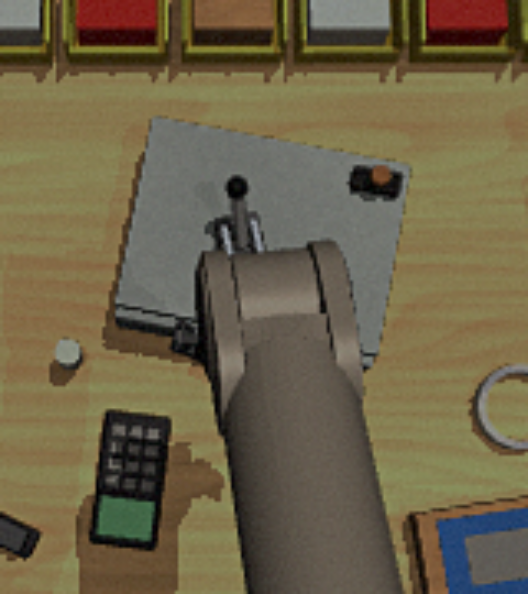

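```bash
python3 - <<'E'
from h import *
t=load("top2");s=load("side2");C=np.array([.6414,-.0113]);ex=np.array([np.cos(.193),-np.sin(.193)])
c=cv2.convertScaleAbs(t["color"][170:215,235:335,::-1],alpha=1.6)
cv2.imwrite("pics/f.png",cv2.resize(c,None,fx=8,fy=8,interpolation=cv2.INTER_CUBIC))
ey=np.array([-ex[1],ex[0]])
for o in(.112,.117,.122):
  X=[np.r_[C-o*ex+k*ey,.083] for k in(.133,.1,-.133)]
  print(o,((proj(t,X)-[235,170]+.5)*8).round(),((proj(s,X)-[220,160]+.5)*8).round())
c=s["color"][160:230,220:300,::-1]
cv2.imwrite("pics/g.png",cv2.resize(c,None,fx=8,fy=8,interpolation=cv2.INTER_CUBIC))
E
```

```text
0.112 [[ 79. 132.]
 [156. 147.]
 [707. 254.]] [[279. 364.]
 [316. 334.]
 [548. 149.]]
0.117 [[ 77. 143.]
 [154. 158.]
 [705. 266.]] [[287. 367.]
 [324. 338.]
 [556. 151.]]
0.122 [[ 74. 155.]
 [152. 170.]
 [702. 277.]] [[295. 371.]
 [331. 341.]
 [563. 154.]]
```

View pics/f.png

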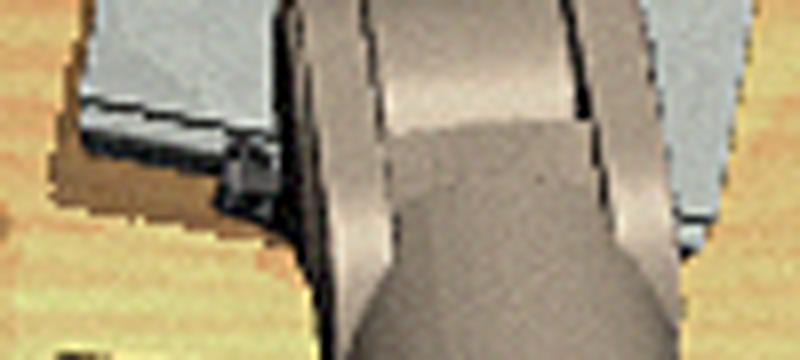

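View pics/g.png

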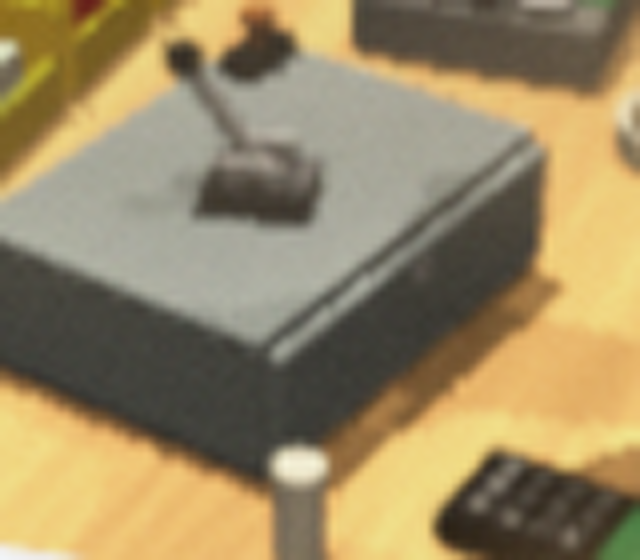

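The drawer front edge lands at (79,132) in the top crop and (279,364) in the side crop. Those are the pixels predicted for a fully shut face at 112 mm, so the drawer is shut. The lever still leans back. Next: turn the tool to line up with the lever, and go over and behind the knob.

{"method": "apply_moves", "body": {"dp": [[0, 0.25, 0], [0, 0.25, 0], [0, 0.25, 0], [0, 0.25, 0], [0, 0, 0]], "twist": [[0, 0, -0.055], [0, 0, -0.055], [0, 0, -0.055], [0, 0, -0.055], [0, 0, 0]], "jaw": [255, 255, 255, 255, 255]}}

```text
clock: 4.8
tcp_pos: [0.6125, 0.0154, 0.4084]
orientation: [-1.955, -2.451, -0.006]
contact_force: [-0.1, 0.4, 0.7]
grip_width: 0.0002
```

```bash
cat >> st.py <<'E'
import sys
if len(sys.argv)>1:
    g=np.array(eval(sys.argv[1]));print("tool units",(R.T@(g-(o["tcp_pos"]+R[:,2]*.173))/.12).round(3))
E
python3 st.py "[.715,.031,.235]"
```

```text
4.8 [0.6125 0.0154 0.4084] 
 [[-0.222  0.975 -0.002]
 [ 0.975  0.222  0.007]
 [ 0.007 -0.001 -1.   ]] [-0.1  0.4  0.7] 0.00018679060519758575
tip [0.612  0.0166 0.2354]
tool units [-0.073  0.863  0.002]
```

{"method": "apply_moves", "body": {"dp": [[-0.02, 0.29, 0], [-0.02, 0.29, 0], [-0.02, 0.29, 0], [0, 0, 0]], "twist": [[0, 0, 0], [0, 0, 0], [0, 0, 0], [0, 0, 0]], "jaw": [255, 255, 255, 255]}}

```text
clock: 5.2
tcp_pos: [0.7173, 0.0302, 0.3967]
orientation: [-1.958, -2.438, 0.009]
contact_force: [-0.2, -0.1, -0.2]
grip_width: 0.0003
```

```bash
python3 st.py "[.715,.031,.155]"
```

```text
5.2 [0.7173 0.0302 0.3967] 
 [[-0.216  0.976 -0.015]
 [ 0.976  0.216  0.005]
 [ 0.008 -0.014 -1.   ]] [-0.2 -0.1 -0.2] 0.0003325122792312805
tip [0.7146 0.031  0.2238]
tool units [-0.005  0.011  0.573]
```

{"method": "apply_moves", "body": {"dp": [[0, 0.02, 0.2], [0, 0, 0.2], [0, 0, 0.17], [0, 0, 0]], "twist": [[0, 0, 0], [0, 0, 0], [0, 0, 0], [0, 0, 0]], "jaw": [255, 255, 255, 255]}}

```text
clock: 5.6
tcp_pos: [0.7162, 0.0293, 0.3187]
orientation: [-1.963, -2.428, 0.021]
contact_force: [0.5, 0.2, 0.6]
grip_width: 0.0002
```

```bash
python3 st.py "[.62,.012,.155]"; python3 - <<'E'
from bench import r
import cv2,pickle
f=r.grab_frame("side");cv2.imwrite("pics/side3.png",cv2.resize(f["color"][110:240,190:330,::-1],None,fx=4,fy=4))
E
```

```text
5.6 [0.7162 0.0293 0.3187] 
 [[-0.21   0.977 -0.023]
 [ 0.978  0.21   0.002]
 [ 0.007 -0.022 -1.   ]] [0.5 0.2 0.6] 0.00016942488124268293
tip [0.7122 0.0297 0.1458]
tool units [ 0.018 -0.784 -0.059]
```

View pics/side3.png

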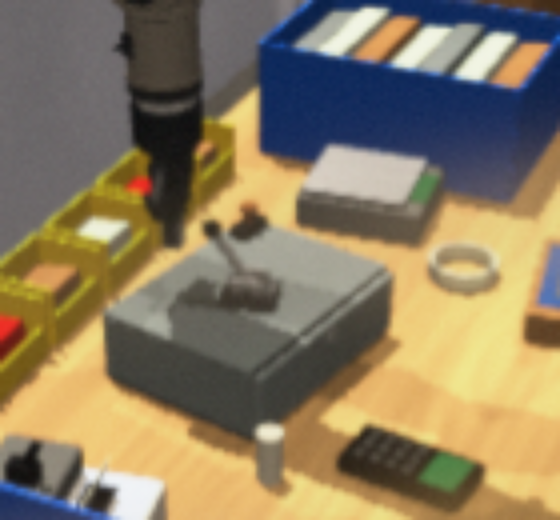

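The fingertip at crop (172,240) stands behind the knob at (212,230), with a gap between them. Now pushing towards the robot (tool -y).

{"method": "apply_moves", "body": {"dp": [[0, -0.1, -0.02], [0, -0.1, -0.02], [0, -0.1, -0.02], [0, -0.1, 0], [0, -0.1, 0]], "twist": [[0, 0, 0], [0, 0, 0], [0, 0, 0], [0, 0, 0], [0, 0, 0]], "jaw": [255, 255, 255, 255, 255]}}

```text
clock: 6.15
tcp_pos: [0.6606, 0.0169, 0.3376]
orientation: [-1.975, -2.441, -0.009]
contact_force: [0.6, 0.0, 1.8]
grip_width: 0.0
```

```bash
python3 st.py "[.64,.016,.155]"; python3 - <<'E'
from bench import r
import cv2,pickle
f=r.grab_frame("side");cv2.imwrite("pics/side4.png",cv2.resize(f["color"][110:240,190:330,::-1],None,fx=4,fy=4))
E
```

```text
6.15 [0.6606 0.0169 0.3376] 
 [[-0.209  0.978  0.003]
 [ 0.978  0.209  0.005]
 [ 0.004  0.004 -1.   ]] [0.6 0.  1.8] 1.7000884579507286e-05
tip [0.6611 0.0178 0.1646]
tool units [ 0.022 -0.175  0.08 ]
```

View pics/side4.png

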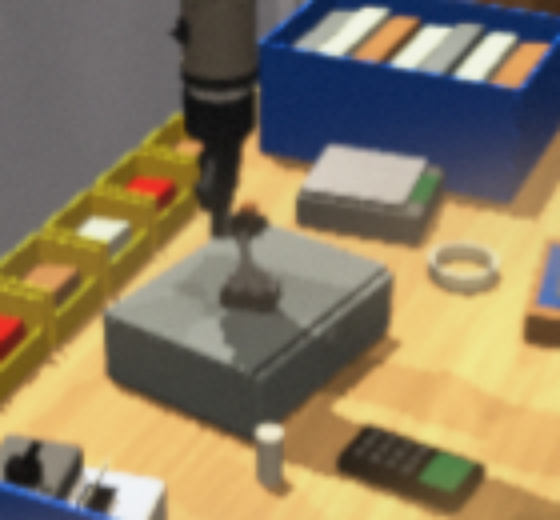

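The lever is nearly upright: knob at (245,222), finger behind it. A bit further.

{"method": "apply_moves", "body": {"dp": [[0.02, -0.1, 0.04], [0, -0.1, 0.02], [0, -0.05, 0], [0, 0, 0], [0, 0, 0]], "twist": [[0, 0, 0], [0, 0, 0], [0, 0, 0], [0, 0, 0], [0, 0, 0]], "jaw": [255, 255, 255, 255, 255]}}

```text
clock: 6.7
tcp_pos: [0.6249, 0.0104, 0.3304]
orientation: [-1.976, -2.435, -0.001]
contact_force: [0.6, 0.3, 0.0]
grip_width: -0.0003
```

```bash
python3 st.py "[.62,.012,.155]"; python3 - <<'E'
from bench import r
import cv2,pickle
f=r.grab_frame("side");cv2.imwrite("pics/side5.png",cv2.resize(f["color"][110:240,190:330,::-1],None,fx=4,fy=4))
E
```

```text
6.7 [0.6249 0.0104 0.3304] 
 [[-0.206  0.979 -0.004]
 [ 0.979  0.206  0.004]
 [ 0.005 -0.003 -1.   ]] [0.6 0.3 0. ] -0.00025636102634667336
tip [0.6242 0.0111 0.1574]
tool units [ 0.014 -0.032  0.02 ]
```

View pics/side5.png

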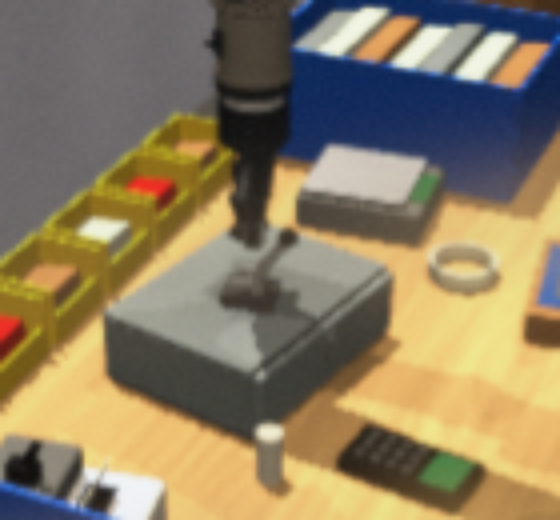

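Snapped over: the knob is now at (288,238), on the robot's side. Retract back and up, then check.

{"method": "apply_moves", "body": {"dp": [[0, 0.15, -0.1], [0, 0.1, -0.3], [0, 0, -0.35], [0, 0, -0.35], [0, 0.3, -0.1], [0, 0.3, 0], [0, 0, 0]], "twist": [[0, 0, 0], [0, 0, 0], [0, 0, 0], [0, 0, 0], [0, 0, 0], [0, 0, 0], [0, 0, 0]], "jaw": [255, 255, 255, 255, 255, 255, 255]}}

```text
clock: 7.45
tcp_pos: [0.7304, 0.0325, 0.4791]
orientation: [-1.975, -2.435, 0.002]
contact_force: [-0.3, 1.1, -0.5]
grip_width: 0.0001
```

```bash
python3 st.py; python3 - <<'E'
from bench import r
import cv2,pickle
from h import *
for n,(a,b,c,d) in dict(side=(130,290,180,340),top=(90,290,130,410)).items():
    f=r.grab_frame(n);pickle.dump(f,open(n+"6.pkl","wb"));cv2.imwrite(f"pics/{n}6.png",cv2.resize(f["color"][a:b,c:d,::-1],None,fx=2.8,fy=2.8))
f=load("side6");c=f["color"][150:210,220:300,::-1]
cv2.imwrite("pics/g6.png",cv2.resize(c,None,fx=8,fy=8,interpolation=cv2.INTER_CUBIC))
# expected knob
u=np.array([.98,.2]);B=np.array([.629,.0138])
for a in(.4,.5,.6):
  X=np.r_[B-u*.075*np.sin(a),.112+.075*np.cos(a)];print(a,((proj(f,X)[0]-[220,150]+.5)*8).round())
E
```

```text
7.45 [0.7304 0.0325 0.4791] 
 [[-0.207  0.978 -0.006]
 [ 0.978  0.207  0.003]
 [ 0.004 -0.005 -1.   ]] [-0.3  1.1 -0.5] 6.985197167955601e-05
tip [0.7294 0.033  0.3061]
0.4 [309. 145.]
0.5 [321. 152.]
0.6 [333. 159.]
```

View pics/g6.png

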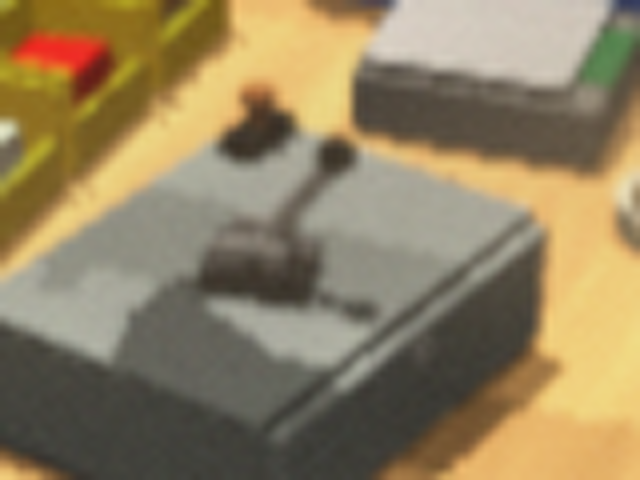

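View pics/top6.png

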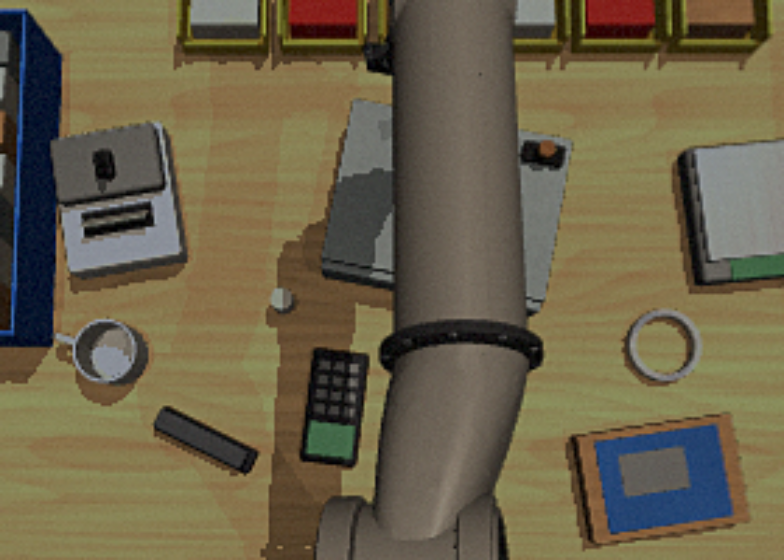

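View pics/side6.png

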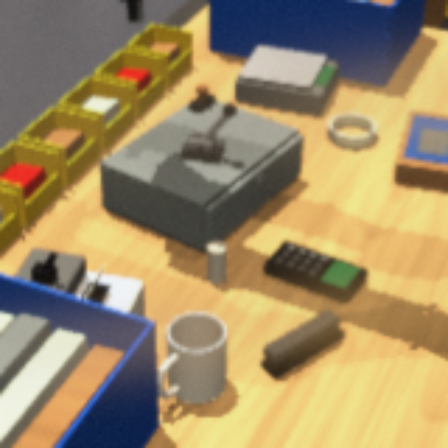

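The knob sits at (336,156) in the crop, against (333,159) predicted for fully locked. The drawer is still shut, nothing else has moved, and the arm is clear.

```bash
python3 -c "
from bench import r
print(r.hand_in())"
```

```text
the job is handed in; nothing more can be done
None
```

The drawer is shut and the lock lever is in its other position. I handed the job in at about 7.5 s of the 35 s allowed. No verdict came back, so this rests on my own checks.

- **Drawer:** I pushed it shut with the closed fingertips until it met its stop at about 22 N. In both views its front edge lay within about 1 pixel of the spot predicted for fully shut. After the lever throw I only checked the edge by eye; it was still shut.
- **Lock lever:** I pushed its knob from behind, towards the robot, until it snapped over. The knob then sat within about half a pixel of the fully locked position in the side view. The top view could not confirm this because the arm was in the way.
- **Surroundings:** In the last pictures the printer's short lever and the loose things looked unmoved. I checked these by eye and did not measure them.
- **Arm:** It ended clear of everything, with the contact force near zero. No check failed or disagreed.

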